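Clamp a spice jar on the one-handed preparation board

ROBOT

A 6-joint arm with a two-finger parallel gripper is mounted at the origin on the work surface. World frame = base frame: x ahead of the robot, y to its left, z up, the work surface at z = 0. Lengths are in m, angles in rad, forces in N, time in s.
With the tool pointing down it reaches from about 0.3 to 0.775 m from the base axis. Payload 14.6 kg.
Tool frame: the origin (TCP) lies between the finger pads; the fingertips stand 11 mm ahead of it and the grasp point (between the pads) lies 8 mm behind it; z points along the fingers, y is the direction in which the jaws open and shut (so a half turn about z gives the same grasp; the last joint's range is limited). The gripper opens to 94 mm and grips with 3 to 60 N. Pads are 16 mm wide; open, the fingers measure 119 mm over their backs; the gripper's body (75 mm by 177 mm) begins 78 mm behind the grasp point.
Start: joints at [-1.301, 0.3, 1.521, -0, 1.321, -0.067], TCP at [0.182, -0.519, 0.178] pointing down, gripper open.
Joint ranges: [-3.03, 3.03], [-0.79, 2.21], [0.23, 2.52], [-1.04, 4.18], [0, 3.07], [-2.55, 2.55]. Speed limits (rad/s): [2.22, 2.22, 2.57, 3.14, 3.14, 3.14].

INTERFACE

Orientations are given as a unit quaternion [x, y, z, w].
In Python, from workcell import manip gives the robot as it stands.
- The arm moves only by the tool arm_command, never from a script. Its argument "moves" is a list that holds one entry, the list of rows, each a list of 4 numbers: the shift along the tool's x, y, z each as a share of 0.5 m, from -1 to 1, then the turn about the tool's z as a share of 180 degrees, from -1 to 1. A call has 1 to 12 rows; each row shifts and turns the commanded pose from where the row before left it, along the tool's axes as they then stand; what a row does not reach is not made up. A row lasts 1/8 s, in which the tool goes at most 62.5 mm and 10.7 degrees, less where a joint would pass 70% of its speed; a pose out of reach is approached as far as the arm can. A call with a number of a shift or a turn outside -1 to 1 is refused whole. A call with a gripper value outside its range is refused whole. "grip" is the closure, from 0 (fully open) to 1 (shut), set as the call begins (left out, the last holds). The fingers move at their own pace and stop on an object; "newtons" is the grip in N (left out, the last holds). Time passes only in rows, so rows that do not move let the fingers close. It gives the time, the measured TCP pose, the force and the opening at its end, in the units of the state.
- manip.get_obs(): the state, without advancing time (a new reading comes with each control period).
- manip.read_camera(name): name is "scene" or "top"; returns the picture (384x512x3 uint8, blue, green, red); there is no depth.
- manip.get_calibration(name): a dict with "mtx" (3x3 intrinsics, pixels), "k1" (the pictures are not rectified: a ray, as slopes to the right and down, at radius r is drawn at 1 + k1 r^2 times it, then the intrinsics apply), "R" (3x3) and "t" (3): a world point X has camera coordinates R X + t. Camera axes: x right, y down, z forward; pixel columns grow to the right and rows downward; lengths in m; the calibration is good to about 2 mm. A picture is of the moment at which its call begins. get_calibration takes no time and is no camera call.
- manip.sign_off(): hands the job in, once; it reports no verdict.
The state is a dict: "t": time; "q": joint angles; "dq": joint speeds; "joint_efforts": joint torques, N m; "position": TCP position; "eef_rot": TCP orientation; "wrist_force": force on the tool from outside, world axes, zero at the start; "moment": the same for the moment, N m; "grip_width": opening from 0.0 (shut) to 1.0 (fully open).
Only numpy, scipy, OpenCV 4.12 (cv2) and the standard library are available. Lean on these libraries where they do the work, as an engineer would, in place of code of your own. Each camera call takes 0.05 s, during which the arm holds its last target. There are 200 camera calls.

TASK

Stand the red-lidded spice jar upright on the white preparation board, in the gap between the V-shaped jaw and the sliding jaw, setting it down rather than dropping it. Then reach into the guarded well, turn the orange knob clockwise until the sprung jaw holds the jar snugly against the V with about 15 N, not loosely and not crushingly tight, and let go. Do not lean on the grey guard, and leave the other two jars where they stand.

Things in the scene. Friction and masses are not known exactly. Their poses are not given: they have to be found in the camera images.
- jar_red_center (a point): centre (48 mm above its foot) of the jar to clamp: loose upright amber spice jar with a red lid, 96 mm tall, 52 mm across the body (lowest 74 mm), lid 50 mm across (top 20 mm), 0.15 to 0.31 kg. Two more jars of the same size, with green and yellow lids, stand near it; which stands where varies.
- clamp: fixed white preparation board, 140 mm along its x, 285 mm along its y, 15 mm thick. Origin on the worktop under the clamp line; z up. The clamp works along the board's y axis at x = 0: grey guard block with the knob at the -y end, then the sliding jaw (black pad), then an aluminium V jaw, 42 mm tall, opening towards -y, its faces at 45 degrees to y.
- set_down (a point): point on the board's top (15 mm above the worktop) at x = 0, y = 36 mm of the clamp: a jar standing here is clear of both jaws at every start. The V jaw is an adjustable fence left anywhere within an 8 mm range: the jar comes to rest against it with its axis at x = 0, y between 41 and 49 mm of the clamp; this setting is not measured.
- jaw: sliding jaw with pad 46 mm wide, 4 to 40 mm above the board. Origin: board top, line of the untouched pad's face; at y = 0 of the clamp at knob reading 0. The pad is sprung: it gives 1 mm per 6 N, so 15 N is 2.5 mm (0.31 rad of knob) past firm contact of the jar with both jaws; it bottoms at 6 mm. Under 9 N the jar is loose, over 22 N too tight, over 32 N crushed.
- knob (a joint): angle of the orange knob (rad), 0 to 4.2; grows clockwise seen from above, which moves the sliding jaw towards the V by 8 mm per rad. Starts between 0 and 0.5, ends at 2.2 to 3.2. It stays where it is left: friction, 0.19 N m, opposes turning either way (a hand at rest may feel any share of it, of either sign), and each newton on the jar adds 0.008 N m (0.31 N m in all at 15 N while turning).
- knob_grip (a point): on the knob's upright axis at the height to grip, 47 mm above the worktop, at x = 0, y = -85 mm of the clamp. The grip is a straight orange bar 42 mm long, 14 mm thick, top 58 mm and underside 26 mm above the worktop. It lies along the clamp's x axis at knob reading 0 and turns clockwise by the reading.
- guard: grey guard block 120 x 120 mm, 50 mm high, around the knob; origin at the centre of its underside, on the board's top. Its rim is 65 mm above the worktop; its round well is 87 mm across, 44 mm deep (floor 21 mm above the worktop), centred on the knob. Fingers must go in only partly opened. Press it with no more than 15 N.
- jar_green_center (a point): centre of the green-lidded jar, same size; leave it
- jar_yellow_center (a point): centre of the yellow-lidded jar, same size; leave it
There are look-alikes about, which are no part of the job. Leave any purple or turquoise look-alike of the part that bears jar_red_center alone.

How it is judged:
On the way:
1. the red-lidded jar stands upright on the board between the jaws, let go and not yet clamped (y of jar_red_center in the frame of clamp between 0.024 and 0.053 m and x of jar_red_center in the frame of clamp between -0.015 and 0.015 m and z of jar_red_center in the frame of clamp between 0.06 and 0.066 m and angle between jar_red_center's own z axis and vertical below 0.08 rad and contact force between the fingers and jar_red below 0.2 N and contact force between jaw and jar_red below 5 N), for 0.2 s.
At the end, for the whole second after the job is handed in: The red-lidded jar stands upright (within 0.08 rad) on the board (within 3 mm of its height), seated in the V (axis within 5 mm of the clamp's centre line), and the sliding jaw presses it with 9 to 22 N; knob and jar are at rest (contact force between jaw and jar_red between 9 and 22 N and y of jar_red_center in the frame of clamp between 0.038 and 0.053 m and x of jar_red_center in the frame of clamp between -0.005 and 0.005 m and z of jar_red_center in the frame of clamp between 0.06 and 0.066 m and angle between jar_red_center's own z axis and vertical below 0.08 rad and velocity of joint knob between -0.05 and 0.05 rad/s and linear speed of jar_red below 0.01 m/s); the robot touches nothing.
It fails at once if the jar is crushed: the sliding jaw presses it with more than 32 N (contact force between jaw and jar_red above 32 N).
It fails at once if the robot leans on the guard with more than 15 N (contact force between any of the fingers, the arm and guard above 15 N).
It fails at once if the jar is dropped or knocked: it moves faster than 0.4 m/s while not held (linear speed of jar_red above 0.4 m/s and contact force between the fingers and jar_red below 0.1 N).
It fails at once if one of the other two jars is moved by more than 30 mm (distance of any of jar_green_center, jar_yellow_center from where it was at the start of the episode above 0.03 m).
It also fails if it takes over 72 s, if anything falls off the work surface, if the arm or the gripper's body presses on something with over 40 N, if the wrist force passes 120 N, or if a joint passes its speed limit or range.

## Working session

There is one attempt and no reset: what is moved stays moved. The work goes in short steps, Python scripts to look and compute and a tool call to move; the robot and the scene stay as the last step left them, time stands still between calls to the robot, and variables do not carry over. Pictures are saved under pics/ and viewed, about 8 in all and at most 12, crops included, and the job is handed in when it is done.

Besides the shell and the picture viewer there is one more tool, called after "Emit:" by a JSON object that holds its "api" and its "payload", one argument or row to a line. arm_command: Moves the arm, as the interface text tells. Its arguments: {"type":"object","properties":{"moves":{"type":"array"},"grip":{"type":"number"},"newtons":{"type":"number"}},"required":["moves"]}

```bash
mkdir -p pics; cat > h.py <<'E'
import numpy as np, cv2
from workcell import manip
def snap(n,f):
    im=manip.read_camera(n); cv2.imwrite('pics/'+f,im); return im
def ray(n,u,v):
    c=manip.get_calibration(n);K=np.array(c['mtx']);R=np.array(c['R']);t=np.array(c['t'])
    p=np.array([(u-K[0,2])/K[0,0],(v-K[1,2])/K[1,1]]);s=p.copy()
    for _ in range(20): s=p/(1+c['k1']*(s@s))
    return -R.T@t, R.T@np.array([s[0],s[1],1])
def at(n,u,v,z):
    o,d=ray(n,u,v);return (o+d*(z-o[2])/d[2])
def proj(n,X):
    c=manip.get_calibration(n);K=np.array(c['mtx']);p=np.array(c['R'])@np.array(X)+np.array(c['t'])
    s=p[:2]/p[2];s=s*(1+c['k1']*(s@s));return K[0,0]*s[0]+K[0,2],K[1,1]*s[1]+K[1,2]
E
python3 - <<'E'
from h import *
a=snap('scene','s0.png');b=snap('top','t0.png')
for n in('scene','top'):print(ray(n,256,192), manip.get_calibration(n)['mtx'])
print(manip.get_obs())
E
```

```text
(array([1.16427275, 0.35520701, 0.61008665]), array([-0.65347305, -0.44336307, -0.61411835])) [[374.84097972   0.         249.02528925]
 [  0.         374.84097972 184.57064908]
 [  0.           0.           1.        ]]
(array([ 0.48803255, -0.07547225,  1.10862205]), array([ 0.06989361,  0.02184279, -0.99738688])) [[445.030161     0.         252.5228254 ]
 [  0.         445.030161   187.97597527]
 [  0.           0.           1.        ]]
{'t': 0.1, 'q': array([-1.30058365e+00,  3.00427404e-01,  1.52149703e+00, -1.03075530e-05,
        1.32069711e+00, -6.65477091e-02]), 'dq': array([ 7.08381394e-04, -1.34481379e-03, -1.23766747e-03,  5.91948794e-04,
        1.06414812e-03,  4.27985037e-05]), 'joint_efforts': array([ 4.76703008e-04, -5.32640076e+01, -3.53286874e+01,  7.09053339e-02,
        2.34634493e-02, -6.70836562e-05]), 'position': array([ 0.18169064, -0.51885323,  0.17774587]), 'eef_rot': array([ 9.85857172e-01,  1.67586911e-01, -5.72639068e-05, -5.11275117e-04]), 'wrist_force': array([-0.18295187,  0.22657971,  0.94257097]), 'moment': array([-0.00412402,  0.00911443, -0.01224449]), 'grip_width': 0.9980484404333141}
```

View pics/t0.png

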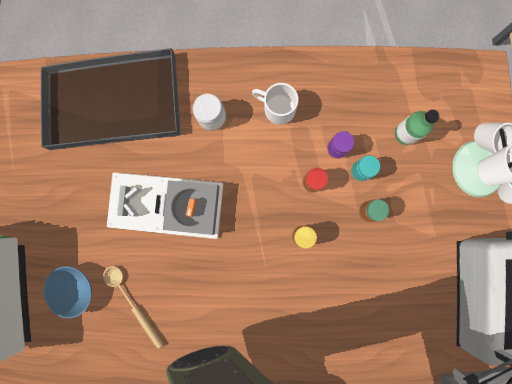

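View pics/s0.png

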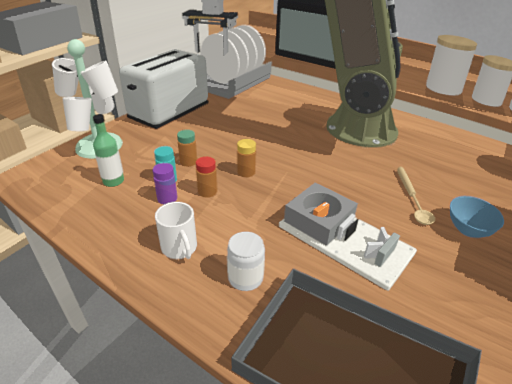

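Top view: the red lid is at (317,179), green (377,210), yellow (305,237), and the purple and turquoise look-alikes are at (341,145) and (366,168). The board runs from (110,205) to (221,208), with the V on the left and the knob near (191,207). Next I measure these.

```bash
python3 - <<'E'
from h import *
im=cv2.imread('pics/t0.png');hsv=cv2.cvtColor(im,cv2.COLOR_BGR2HSV)
def blob(lo,hi,box):
    m=cv2.inRange(hsv,lo,hi);k=np.zeros_like(m);x0,y0,x1,y1=box;k[y0:y1,x0:x1]=m[y0:y1,x0:x1]
    n,l,s,c=cv2.connectedComponentsWithStats(k);i=1+np.argmax(s[1:,4]);return c[i],s[i],(l==i).astype(np.uint8)
for n,lo,hi,b in[('red',(0,190,90),(6,255,255),(295,160,340,200)),('yel',(18,150,120),(35,255,255),(290,220,320,255)),('grn',(65,60,40),(90,255,255),(360,195,392,225)),('purp',(125,80,40),(160,255,255),(325,125,360,165)),('turq',(83,100,80),(100,255,255),(350,150,385,185)),('knob',(3,170,150),(16,255,255),(180,195,205,220))]:
    c,s,m=blob(lo,hi,b);z=0.058 if n=='knob' else .096
    print(n,c,s,at('top',*c,z))
    if n=='knob':
        r=cv2.minAreaRect(cv2.findContours(m,0,1)[0][0]);p=cv2.boxPoints(r);print([at('top',*q,.058)[:2].round(4) for q in p])
c,s,m=blob((0,0,150),(180,60,255),(100,165,230,245))
gm=cv2.inRange(hsv,(0,0,0),(180,70,255));k=np.zeros_like(gm);k[168:242,102:228]=gm[168:242,102:228]
ct=max(cv2.findContours(k,0,1)[0],key=cv2.contourArea);p=cv2.boxPoints(cv2.minAreaRect(ct))
print([(q,at('top',*q,.015)[:2].round(4)) for q in p])
cr=cv2.resize(im[160:250,95:335],None,fx=3.3,fy=3.3,interpolation=cv2.INTER_CUBIC);cv2.imwrite('pics/t0c.png',cr)
E
```

```text
Traceback (most recent call last):
ValueError: attempt to get argmax of an empty sequence
```

```bash
python3 - <<'E'
from h import *
im=cv2.imread('pics/t0.png');hsv=cv2.cvtColor(im,cv2.COLOR_BGR2HSV)
for q in[(317,179),(305,237),(377,210),(341,140),(368,165),(191,207),(200,185)]:print(q,hsv[q[1],q[0]])
h2=hsv.copy();h2[...,0]=(h2[...,0].astype(int)+20)%180
def blob(seed,box,tol=(6,70,60)):
    c=h2[seed[1],seed[0]].astype(int);m=cv2.inRange(h2,np.clip(c-tol,0,255).astype(np.uint8),np.clip(c+tol,0,255).astype(np.uint8))
    k=np.zeros_like(m);x0,y0,x1,y1=box;k[y0:y1,x0:x1]=m[y0:y1,x0:x1]
    n,l,s,ce=cv2.connectedComponentsWithStats(k);i=l[seed[1],seed[0]];return ce[i],s[i],(l==i).astype(np.uint8)
for n,sd in[('red',(317,179)),('yel',(305,237)),('grn',(377,210)),('purp',(341,140)),('turq',(368,165)),('knob',(191,207))]:
    c,s,m=blob(sd,(sd[0]-18,sd[1]-18,sd[0]+18,sd[1]+18));z=0.058 if n=='knob' else .096
    print(n,c.round(1),s,at('top',*c,z).round(4))
    ct=max(cv2.findContours(m,0,1)[0],key=len);p=cv2.boxPoints(cv2.minAreaRect(ct))
    if n=='knob':print([at('top',*q,.058)[:2].round(4) for q in p])
gm=cv2.inRange(hsv,(0,0,0),(180,80,255));k=np.zeros_like(gm);k[168:242,102:228]=gm[168:242,102:228]
ct=max(cv2.findContours(k,0,1)[0],key=cv2.contourArea);p=cv2.boxPoints(cv2.minAreaRect(ct))
print([(q.round(1),at('top',*q,.015)[:2].round(4)) for q in p])
cr=cv2.resize(im[160:250,95:335],None,fx=3.3,fy=3.3,interpolation=cv2.INTER_CUBIC);cv2.imwrite('pics/t0c.png',cr)
E
```

```text
(317, 179) [  1 174 221]
(305, 237) [ 24 142 243]
(377, 210) [ 73  86 161]
(341, 140) [140 131 175]
(368, 165) [ 89 137 193]
(191, 207) [ 13 156 243]
(200, 185) [173   7 153]
red [316.5 178.4] [306 168  22  22 389] [ 0.5885 -0.1919  0.096 ]
yel [305.1 237. ] [294 227  23  21 377] [ 0.4555 -0.1636  0.096 ]
grn [377.5 209.9] [367 200  22  21 360] [ 0.5145 -0.3311  0.096 ]
purp [340.6 144. ] [328 131  26  27 485] [ 0.6677 -0.2497  0.096 ]
turq [365.5 167.8] [351 156  29  24 511] [ 0.6118 -0.3061  0.096 ]
knob [189.9 206.6] [186 199   9  18  90] [0.5288 0.1052 0.058 ]
[array([0.5084, 0.1168]), array([0.549, 0.108]), array([0.546 , 0.0945]), array([0.5054, 0.1034])]
[(array([106.1, 227.7], dtype=float32), array([0.4785, 0.3282])), (array([111.8, 170.9], dtype=float32), array([0.6228, 0.3149])), (array([223.3, 182. ], dtype=float32), array([0.5904, 0.0292])), (array([217.6, 238.9], dtype=float32), array([0.4503, 0.044 ]))]
```

View pics/t0c.png

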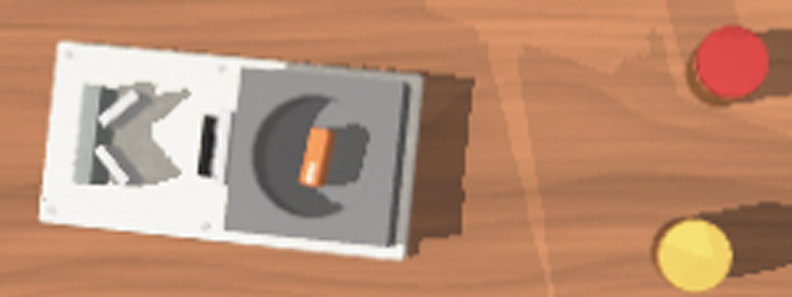

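Top crop: the V jaw is at the left end of the board, the black pad near (208,145), and the knob bar at (316,157). The clamp's yaw is about -0.108 rad, its origin about (0.536, 0.190), and the knob reads about 0.1. I'll move above the red jar first, then turn.

Emit:
{"api": "arm_command", "payload": {
  "moves": [
    [[0.0984,-0.0349,0,0],[0.0984,-0.0349,0,0],[0.0984,-0.0349,0,0],[0.0984,-0.0349,0,0],[0.0984,-0.0349,0,0],[0.0984,-0.0349,0,0],[0.0984,-0.0349,0,0],[0.0984,-0.0349,0,0],[0.0984,-0.0349,0,0],[0.0984,-0.0349,0,0],[0,0,0,0]]
  ],
  "grip": 0
}}

```text
t: 1.48
position: [0.5899, -0.1893, 0.1771]
eef_rot: [0.986, 0.169, -0.001, -0.0]
wrist_force: [1.0, -0.8, -0.8]
grip_width: 1.002
```

Emit:
{"api": "arm_command", "payload": {
  "moves": [
    [[0,0,0,-0.0512],[0,0,0,-0.0512],[0,0,0,-0.0512],[0,0,0,-0.0512],[0,0,0,-0.0512],[0,0,0,-0.0512],[0,0,0,-0.0512],[0,0,0,0]]
  ]
}}

```text
t: 2.48
position: [0.5879, -0.1924, 0.1781]
eef_rot: [0.745, 0.667, -0.0, -0.0]
wrist_force: [0.1, -0.8, -0.4]
grip_width: 0.996
```

```bash
cat >> h.py <<'E'
def go(x,y,z,phi):
    o=manip.get_obs();p=o['position'];q=o['eef_rot']
    f=2*np.arctan2(q[1],q[0]);d=np.array([x,y,z])-p
    dp=(f-phi+np.pi)%(2*np.pi)-np.pi
    print('t',o['t'],'pos',p.round(4),'phi',round(f,4),'q6',o['q'][5].round(3),'F',o['wrist_force'].round(2),'M',o['moment'].round(3),'w',round(o['grip_width'],3))
    print('shares', (np.array([np.cos(f)*d[0]+np.sin(f)*d[1],np.sin(f)*d[0]-np.cos(f)*d[1],-d[2]])/.5).round(4),'turn',round(dp/np.pi,4))
E
python3 - <<'E'
from h import *
go(.5885,-.1919,.056,1.463)
snap('top','t1.png');snap('scene','s1.png')
a=cv2.imread('pics/t1.png')[130:260,270:400];b=cv2.imread('pics/s1.png')[100:230,120:280]
b=cv2.resize(b,None,fx=2.5,fy=2.5);a=cv2.resize(a,(325,325));cv2.imwrite('pics/c1.png',np.hstack([a,b]))
E
```

```text
t 2.475 pos [ 0.5879 -0.1924  0.1781] phi 1.4611 q6 -0.266 F [ 0.05 -0.77 -0.4 ] M [-0.064 -0.09  -0.052] w 0.996
shares [0.0011 0.0011 0.2442] turn -0.0006
```

View pics/c1.png

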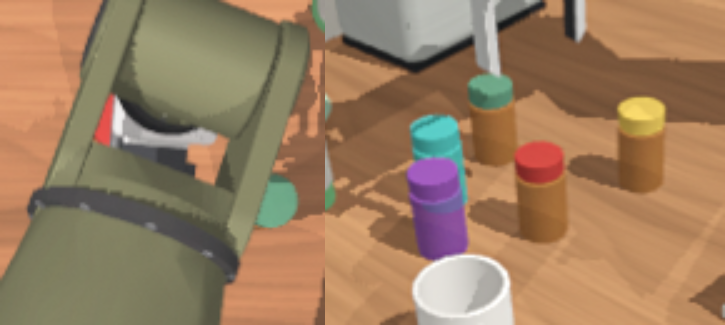

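The top crop shows the arm over the area, with red just visible at full-frame pixel (311,178). The scene crop shows the jars but no gripper above red, so I'll check that projection.

```bash
python3 - <<'E'
from h import *
p=manip.get_obs()['position']
for n in('top','scene'):
  for z in(0,.096,.167,.3): print(n,z,np.round(proj(n,[p[0],p[1],z]),1), np.round(proj(n,[.5885,-.1919,z]),1))
a=cv2.imread('pics/t1.png');b=cv2.imread('pics/s1.png')
cv2.imwrite('pics/c2.png',cv2.resize(np.hstack([a[60:300,200:460],b[0:240,60:360]]),None,fx=1.4,fy=1.4))
E
```

```text
top 0 [312.3 182.4] [312.1 182.2]
top 0.096 [316.6 178.6] [316.5 178.4]
top 0.167 [320.3 175.2] [320.2 175. ]
top 0.3 [329.1 167.4] [329.  167.2]
scene 0 [207.3 190.6] [207.3 190.7]
scene 0.096 [205.3 160.3] [205.3 160.4]
scene 0.167 [203.6 135.5] [203.6 135.6]
scene 0.3 [200.3  82.7] [200.3  82.7]
```

View pics/c2.png

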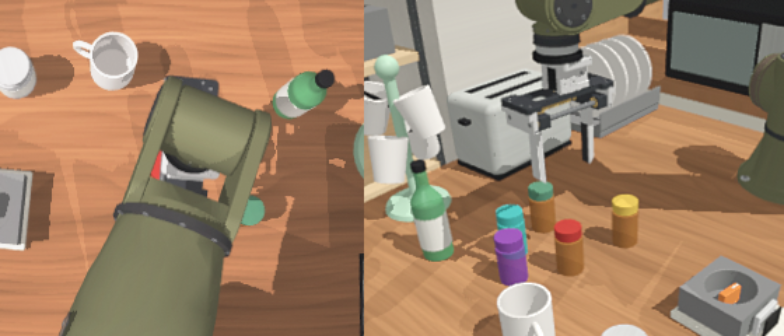

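```bash
python3 - <<'E'
from h import *
for s in(1,-1):
  for z in(.167,.2): print(s,z,np.round(proj('scene',[.588+s*.053,-.192-s*.006,z]),1))
b=cv2.imread('pics/s1.png')[60:150,160:250]
cv2.imwrite('pics/c3.png',cv2.resize(b,None,fx=6,fy=6,interpolation=cv2.INTER_NEAREST))
E
```

```text
1 0.167 [186.5 143.7]
1 0.2 [185.3 131.2]
-1 0.167 [219.8 127.8]
-1 0.2 [219.4 115.8]
```

View pics/c3.png

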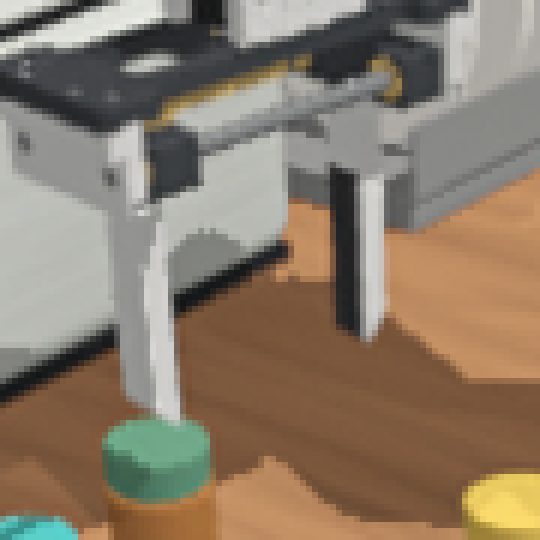

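The scene view shows the fingertips at (190,130) and (221,116), about 12 px above where the reported pose puts them, although the jars project correctly. I'll lower a little, well clear of the lids, and look again to find the cause.

Emit:
{"api": "arm_command", "payload": {
  "moves": [
    [[0,0,0.03,0],[0,0,0.03,0],[0,0,0,0],[0,0,0,0]]
  ]
}}

```text
t: 3.08
position: [0.5885, -0.1918, 0.1484]
eef_rot: [0.744, 0.668, 0.0, 0.0]
wrist_force: [0.3, -0.6, 1.0]
grip_width: 1.0
```

```bash
python3 - <<'E'
from h import *
go(.5885,-.1919,.056,1.463)
a=snap('top','t2.png');b=snap('scene','s2.png')
a=a.copy();b=b.copy()
p=manip.get_obs()['position'];f=1.461
for s in(1,-1):
  for dz in(-.011,.086):
    X=[p[0]+s*.047*np.sin(f),p[1]-s*.047*np.cos(f),p[2]+dz]
    for n,i in(('top',a),('scene',b)): cv2.circle(i,tuple(int(round(v)) for v in proj(n,X)),1,(255,0,255),-1)
a=a[110:230,270:390];b=b[70:190,150:270]
cv2.imwrite('pics/c4.png',cv2.resize(np.hstack([a,b]),None,fx=3.3,fy=3.3,interpolation=cv2.INTER_NEAREST))
E
```

```text
t 3.075 pos [ 0.5885 -0.1918  0.1484] phi 1.4625 q6 -0.266 F [ 0.28 -0.59  1.02] M [-0.034 -0.084  0.004] w 1.0
shares [-1.000e-04 -1.000e-04  1.847e-01] turn -0.0001
```

View pics/c4.png

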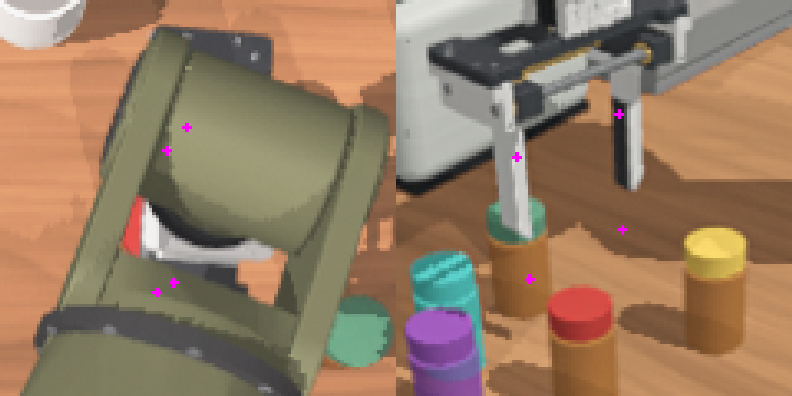

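By the top view the gripper is well aligned horizontally. In the scene view the tips look about 30 mm higher than reported, so I'll descend part way and check the tips against the jar itself.

Emit:
{"api": "arm_command", "payload": {
  "moves": [
    [[0,0,0.03,0],[0,0,0.03,0],[0,0,0.03,0],[0,0,0.03,0],[0,0,0.03,0],[0,0,0.034,0],[0,0,0,0],[0,0,0,0]]
  ]
}}

```text
t: 4.18
position: [0.5887, -0.1919, 0.0567]
eef_rot: [0.744, 0.668, 0.0, 0.0]
wrist_force: [0.7, -0.5, 0.7]
grip_width: 1.001
```

```bash
python3 - <<'E'
from h import *
go(.5885,-.1919,.056,1.463)
b=snap('scene','s3.png').copy()
p=manip.get_obs()['position'];f=1.461
for s in(1,-1):
  for dz in(-.011,.086):
    X=[p[0]+s*.047*np.sin(f),p[1]-s*.047*np.cos(f),p[2]+dz]
    cv2.circle(b,tuple(int(round(v)) for v in proj('scene',X)),1,(255,0,255),-1)
b=b[90:220,130:270]
cv2.imwrite('pics/c5.png',cv2.resize(b,None,fx=4,fy=4,interpolation=cv2.INTER_NEAREST))
E
```

```text
t 4.175 pos [ 0.5887 -0.1919  0.0567] phi 1.4627 q6 -0.266 F [ 0.66 -0.53  0.67] M [-0.028 -0.105  0.056] w 1.001
shares [ 0.     -0.0005  0.0013] turn -0.0001
```

View pics/c5.png

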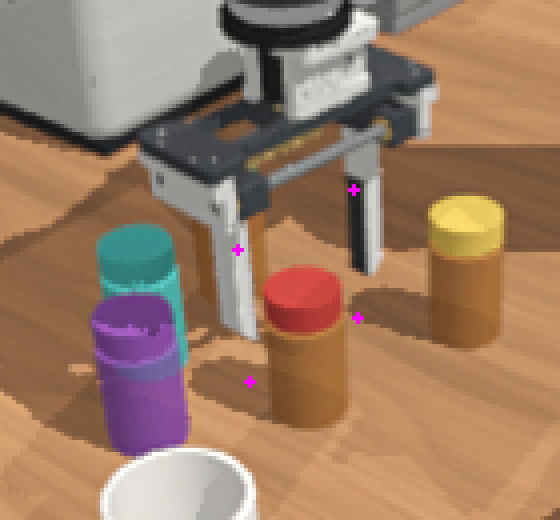

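Both tips straddle the red jar's axis at about lid height (crop 245,335 and 370,272), and there is no contact force. A gentle closure will settle it: 0.553 means the 52 mm body and 0.532 the 50 mm lid.

Emit:
{"api": "arm_command", "payload": {
  "moves": [
    [[0,0,0,0],[0,0,0,0],[0,0,0,0],[0,0,0,0],[0,0,0,0],[0,0,0,0]]
  ],
  "grip": 0.5,
  "newtons": 4
}}

```text
t: 4.97
position: [0.5886, -0.1918, 0.0563]
eef_rot: [0.744, 0.668, 0.0, 0.0]
wrist_force: [-0.1, 0.2, -0.5]
grip_width: 0.532
```

```bash
python3 - <<'E'
from h import *
go(.5885,-.1919,.056,1.463)
a=snap('top','t4.png')
b=snap('scene','s4.png')[90:220,130:270]
cv2.imwrite('pics/c6.png',cv2.resize(b,None,fx=4,fy=4,interpolation=cv2.INTER_NEAREST))
E
```

```text
t 4.975 pos [ 0.5886 -0.1918  0.0563] phi 1.4628 q6 -0.266 F [-0.13  0.19 -0.52] M [-0.021 -0.272 -0.02 ] w 0.532
shares [-0.0001 -0.0001  0.0007] turn -0.0001
```

View pics/c6.png

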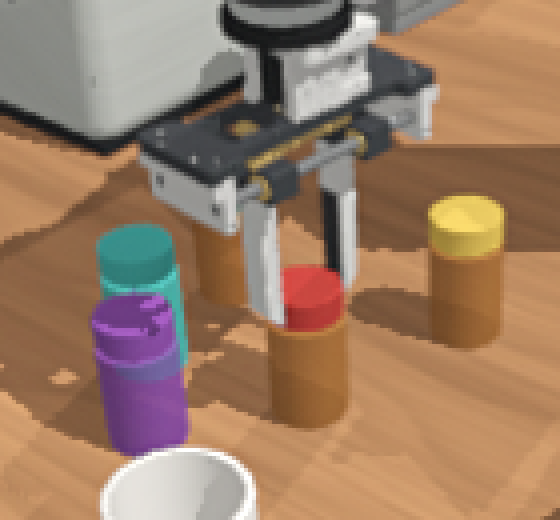

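It gripped the lid (0.532), with the tips just above the lid's lower edge at crop (280,322). So the true height is about 32 mm above the reported z, while the horizontal position is good. I'll open, go 30 mm lower and regrip.

Emit:
{"api": "arm_command", "payload": {
  "moves": [
    [[0,0,0,0],[0,0,0,0],[0,0,0,0],[0,0,0.02,0],[0,0,0.02,0],[0,0,0.02,0],[0,0,0,0],[0,0,0,0]]
  ],
  "grip": 0.2
}}

```text
t: 6.08
position: [0.5886, -0.1919, 0.0264]
eef_rot: [0.744, 0.668, 0.0, 0.0]
wrist_force: [-0.1, 0.6, -0.0]
grip_width: 0.8
```

Emit:
{"api": "arm_command", "payload": {
  "moves": [
    [[0,0,0,0],[0,0,0,0],[0,0,0,0],[0,0,0,0],[0,0,0,0],[0,0,0,0]]
  ],
  "grip": 0.6,
  "newtons": 15
}}

```text
t: 6.82
position: [0.5887, -0.1919, 0.0265]
eef_rot: [0.744, 0.668, 0.0, 0.0]
wrist_force: [1.2, -0.0, 2.0]
grip_width: 0.55
```

Emit:
{"api": "arm_command", "payload": {
  "moves": [
    [[0,0,-0.02,0],[0,0,-0.03,0],[0,0,-0.05,0],[0,0,-0.05,0],[0,0,-0.05,0],[0,0,0,0],[0,0,0,0]]
  ]
}}

```text
t: 7.7
position: [0.588, -0.1916, 0.1254]
eef_rot: [0.744, 0.668, -0.0, -0.001]
wrist_force: [0.2, -0.8, -2.8]
grip_width: 0.552
```

```bash
python3 - <<'E'
from h import *
go(.540,.226,.15,1.463)
b=snap('scene','s5.png')[60:220,120:280]
cv2.imwrite('pics/c7.png',cv2.resize(b,None,fx=3,fy=3,interpolation=cv2.INTER_NEAREST))
E
```

```text
t 7.7 pos [ 0.588  -0.1916  0.1254] phi 1.4627 q6 -0.266 F [ 0.2  -0.76 -2.82] M [-0.056 -0.037 -0.002] w 0.552
shares [ 0.8201 -0.1855 -0.0492] turn -0.0001
```

The body is gripped (0.55) and lifted. I'll carry it over the board at this height.

Emit:
{"api": "arm_command", "payload": {
  "moves": [
    [[0.06,-0.0135,0,0],[0.1,-0.0226,0,0],[0.1,-0.0226,0,0],[0.1,-0.0226,0,0],[0.1,-0.0226,0,0],[0.1,-0.0226,0,0],[0.1,-0.0226,0,0],[0.1,-0.0226,0,0],[0.06,-0.0136,0,0],[0,0,0,0],[0,0,0,0]]
  ]
}}

```text
t: 9.12
position: [0.5403, 0.2252, 0.1255]
eef_rot: [0.744, 0.668, -0.001, -0.0]
wrist_force: [-0.2, 0.5, -2.4]
grip_width: 0.552
```

```bash
python3 - <<'E'
from h import *
go(.540,.226,.0415,1.463)
b=snap('scene','s6.png');hsv=cv2.cvtColor(b,cv2.COLOR_BGR2HSV)
for X in([.54,.226,.195],[.54,.226,.099],[.54,.226,.111],[.54,.226,.015]):print(np.round(proj('scene',X),1))
snap('top','t6.png')
b=b[110:300,270:450];cv2.imwrite('pics/c8.png',cv2.resize(b,None,fx=3,fy=3,interpolation=cv2.INTER_NEAREST))
E
```

```text
t 9.125 pos [0.5403 0.2252 0.1255] phi 1.4626 q6 0.441 F [-0.21  0.47 -2.39] M [ 0.003 -0.037  0.018] w 0.552
shares [ 0.0016 -0.0009  0.168 ] turn -0.0001
[382.1 178.2]
[371.8 215.4]
[373.  211.1]
[363.8 243.7]
```

View pics/c8.png

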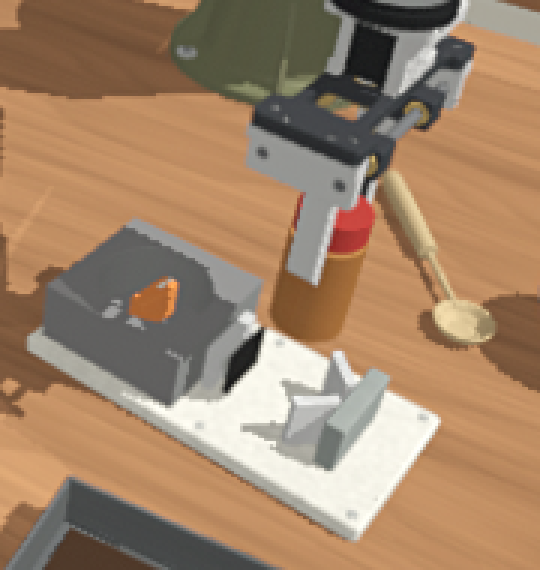

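The lid is at full-frame (383,180) and the foot near (373,218), both as predicted. I'll lower it onto the board, with the last part slow.

Emit:
{"api": "arm_command", "payload": {
  "moves": [
    [[0.0016,-0.0009,0.02,0],[0,0,0.03,0],[0,0,0.03,0],[0,0,0.03,0],[0,0,0.026,0],[0,0,0.012,0],[0,0,0.006,0],[0,0,0.006,0],[0,0,0,0],[0,0,0,0]]
  ]
}}

```text
t: 10.48
position: [0.5403, 0.2267, 0.0465]
eef_rot: [0.744, 0.668, 0.0, 0.0]
wrist_force: [1.5, -0.2, -2.9]
grip_width: 0.552
```

Emit:
{"api": "arm_command", "payload": {
  "moves": [
    [[0,0,0.002,0],[0,0,0.002,0],[0,0,0.002,0],[0,0,0,0],[0,0,0,0]]
  ]
}}

```text
t: 11.1
position: [0.5402, 0.2267, 0.0432]
eef_rot: [0.744, 0.668, -0.0, -0.0]
wrist_force: [-0.2, 0.2, -1.9]
grip_width: 0.549
```

Emit:
{"api": "arm_command", "payload": {
  "moves": [
    [[0,0,0.002,0],[0,0,0.002,0],[0,0,0,0],[0,0,0,0]]
  ]
}}

```text
t: 11.6
position: [0.5403, 0.2267, 0.0415]
eef_rot: [0.744, 0.668, 0.0, 0.0]
wrist_force: [-1.1, -0.3, 2.2]
grip_width: 0.549
```

Touchdown: the z force went from -2.9 to +2.2 N. I'll release and rise straight up.

Emit:
{"api": "arm_command", "payload": {
  "moves": [
    [[0,0,0,0],[0,0,0,0],[0,0,0,0],[0,0,0,0],[0,0,-0.03,0],[0,0,-0.06,0],[0,0,-0.1,0],[0,0,-0.1,0],[0,0,-0.05,0],[0,0,0,0]]
  ],
  "grip": 0.2
}}

```text
t: 12.85
position: [0.5408, 0.2269, 0.2139]
eef_rot: [0.744, 0.668, 0.002, 0.001]
wrist_force: [0.2, -0.1, -0.6]
grip_width: 0.801
```

```bash
python3 - <<'E'
from h import *
go(.528,.1055,.15,2.93)
snap('scene','s7.png')
E
```

```text
t 12.85 pos [0.5408 0.2269 0.2139] phi 1.4628 q6 0.443 F [ 0.18 -0.06 -0.58] M [-0.029 -0.051  0.013] w 0.801
shares [-0.2441  0.0006  0.1279] turn -0.467
```

Emit:
{"api": "arm_command", "payload": {
  "moves": [
    [[-0.06,0.0002,0,0],[-0.08,0.0002,0,0],[-0.07,0.0002,0,0],[-0.034,0,0,0],[0,0,0,-0.0467],[0,0,0,-0.0584],[0,0,0,-0.0584],[0,0,0,-0.0584],[0,0,0,-0.0584],[0,0,0,-0.0584],[0,0,0,-0.0584],[0,0,0,-0.0467]]
  ],
  "grip": 0.574,
  "newtons": 30
}}

```text
t: 14.4
position: [0.5271, 0.1058, 0.2104]
eef_rot: [0.139, 0.99, -0.0, -0.001]
wrist_force: [-0.4, -0.2, 1.2]
grip_width: 0.425
```

Emit:
{"api": "arm_command", "payload": {
  "moves": [
    [[0,0,0,-0.0234],[0,0,0.03,0],[0,0,0.04,0],[0,0,0.04,0],[0,0,0.02,0],[0,0,0,0],[0,0,0,0]]
  ]
}}

```text
t: 15.28
position: [0.5276, 0.1054, 0.1467]
eef_rot: [0.106, 0.994, 0.0, 0.0]
wrist_force: [-0.4, 0.2, -0.1]
grip_width: 0.421
```

```bash
python3 - <<'E'
from h import *
go(.5277,.1056,.0265,2.93)
b=snap('scene','s8.png').copy();p=manip.get_obs()['position']
snap('top','t8.png')
for s in(1,-1):
    X=[p[0]+s*.02*np.sin(2.93),p[1]-s*.02*np.cos(2.93),p[2]-.011+.031]
    cv2.circle(b,tuple(int(round(v)) for v in proj('scene',X)),1,(255,0,255),-1)
cv2.circle(b,tuple(int(round(v)) for v in proj('scene',[.5277,.1056,.058])),1,(255,0,0),-1)
b=b[140:280,260:440];cv2.imwrite('pics/c9.png',cv2.resize(b,None,fx=4,fy=4,interpolation=cv2.INTER_NEAREST))
E
```

```text
t 15.275 pos [0.5276 0.1054 0.1467] phi 2.9301 q6 -1.23 F [-0.35  0.23 -0.15] M [ 0.065 -0.088  0.023] w 0.421
shares [-1.000e-04  4.000e-04  2.405e-01] turn 0.0
```

View pics/c9.png

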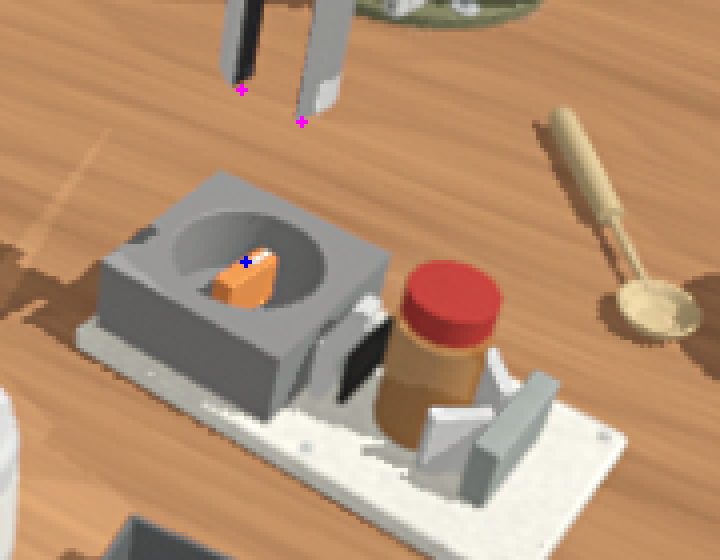

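The jar stands upright between the jaws. The knob's top centre falls on the predicted pixel (crop 246,261), and the tips match the 31–33 mm height offset. Now I'll descend into the well.

Emit:
{"api": "arm_command", "payload": {
  "moves": [
    [[0,0,0.03,0],[0,0,0.05,0],[0,0,0.05,0],[0,0,0.03,0],[0,0,0.02,0],[0,0,0,0],[0,0,0,0]]
  ]
}}

```text
t: 16.25
position: [0.5277, 0.1054, 0.0569]
eef_rot: [0.105, 0.994, 0.0, 0.001]
wrist_force: [-0.0, 0.5, 0.5]
grip_width: 0.425
```

Emit:
{"api": "arm_command", "payload": {
  "moves": [
    [[0,0,0.02,0],[0,0,0.02,0],[0,0,0.02,0],[0,0,0.016,0],[0,0,0.01,0],[0,0,0.007,0],[0,0,0,0],[0,0,0,0]]
  ]
}}

```text
t: 17.25
position: [0.5275, 0.1053, 0.01]
eef_rot: [0.105, 0.994, 0.0, 0.0]
wrist_force: [-0.0, -0.7, 0.2]
grip_width: 0.424
```

Emit:
{"api": "arm_command", "payload": {
  "moves": [
    [[0,0,0,0],[0,0,0,0],[0,0,0,0],[0,0,0,0],[0,0,0,0],[0,0,0,0]]
  ],
  "grip": 1,
  "newtons": 55
}}

```text
t: 18.0
position: [0.5276, 0.1062, 0.0099]
eef_rot: [0.105, 0.994, 0.001, 0.0]
wrist_force: [1.1, 7.0, -1.0]
grip_width: 0.145
```

```bash
python3 - <<'E'
from h import *
go(.5277,.1056,.01,2.93)
E
```

```text
t 18.0 pos [0.5276 0.1062 0.0099] phi 2.9304 q6 -1.231 F [ 1.09  6.95 -0.99] M [ 1.305 -0.423 -0.11 ] w 0.145
shares [-0.0005 -0.0012 -0.0002] turn 0.0001
```

The bar is gripped (0.145, about 14 mm). I'll ease the 7 N sideways load with a 0.8 mm shift and then turn clockwise.

Emit:
{"api": "arm_command", "payload": {
  "moves": [
    [[0,0.0016,0,0],[0,0,0,0.02],[0,0,0,0.03],[0,0,0,0.04],[0,0,0,0.04],[0,0,0,0.04],[0,0,0,0.04],[0,0,0,0]]
  ]
}}

```text
t: 19.0
position: [0.5279, 0.1067, 0.0099]
eef_rot: [0.423, 0.906, 0.001, 0.0]
wrist_force: [2.3, 6.5, -0.5]
grip_width: 0.146
```

```bash
python3 - <<'E'
from h import *
go(.5277,.1056,.01,2.93-.21*np.pi)
E
```

```text
t 19.0 pos [0.5279 0.1067 0.0099] phi 2.2689 q6 -0.568 F [ 2.27  6.54 -0.52] M [ 1.118 -0.521 -0.097] w 0.146
shares [-0.0015 -0.0017 -0.0002] turn -0.0004
```

Emit:
{"api": "arm_command", "payload": {
  "moves": [
    [[0.0008,0.0015,0,0],[0,0,0,0.04],[0,0,0,0.04],[0,0,0,0.04],[0,0,0,0.04],[0,0,0,0.04]]
  ]
}}

```text
t: 19.75
position: [0.5284, 0.107, 0.0099]
eef_rot: [0.683, 0.731, 0.0, 0.0]
wrist_force: [4.2, 2.8, -2.2]
grip_width: 0.147
```

```bash
cat > r.py <<'E'
from h import *
o=manip.get_obs();q=o['eef_rot'];f=2*np.arctan2(q[1],q[0])
print('t',round(o['t'],2),'reading',round(-.108+np.pi-f,3),'pad y',round((-.108+np.pi-f)*8,2),'F',o['wrist_force'].round(1),'M',o['moment'].round(3),'tau6',o['joint_efforts'][5].round(3),'pos',o['position'].round(4))
E
python3 r.py
```

```text
t 19.75 reading 1.395 pad y 11.16 F [ 4.2  2.8 -2.2] M [ 0.454 -0.719  0.186] tau6 -1.889 pos [0.5284 0.107  0.0099]
```

Emit:
{"api": "arm_command", "payload": {
  "moves": [
    [[0,0,0,0.015],[0,0,0,0.015],[0,0,0,0.015]]
  ]
}}

```text
t: 20.12
position: [0.5284, 0.107, 0.0099]
eef_rot: [0.732, 0.682, 0.001, 0.0]
wrist_force: [4.1, 3.4, -2.0]
grip_width: 0.147
```

```bash
python3 r.py
```

```text
t 20.12 reading 1.534 pad y 12.27 F [ 4.1  3.4 -2. ] M [ 0.444 -0.826  0.249] tau6 -0.579 pos [0.5284 0.107  0.0099]
```

Emit:
{"api": "arm_command", "payload": {
  "moves": [
    [[0,0,0,0.015],[0,0,0,0.015],[0,0,0,0.015],[0,0,0,0.015]]
  ]
}}

```text
t: 20.62
position: [0.5286, 0.107, 0.0099]
eef_rot: [0.793, 0.61, 0.001, 0.001]
wrist_force: [4.6, 2.2, -2.7]
grip_width: 0.148
```

```bash
python3 r.py
```

```text
t 20.62 reading 1.722 pad y 13.78 F [ 4.6  2.2 -2.7] M [ 0.432 -1.079  0.22 ] tau6 -0.579 pos [0.5286 0.107  0.0099]
```

Emit:
{"api": "arm_command", "payload": {
  "moves": [
    [[0,0,0,0.01],[0,0,0,0.01],[0,0,0,0.01],[0,0,0,0.01]]
  ]
}}

```text
t: 21.12
position: [0.5287, 0.107, 0.0099]
eef_rot: [0.829, 0.559, 0.001, 0.001]
wrist_force: [6.4, 1.8, -2.6]
grip_width: 0.145
```

```bash
python3 r.py
```

```text
t 21.12 reading 1.847 pad y 14.78 F [ 6.4  1.8 -2.6] M [ 0.465 -1.154  0.233] tau6 -0.317 pos [0.5287 0.107  0.0099]
```

Emit:
{"api": "arm_command", "payload": {
  "moves": [
    [[0,0,0,0.01],[0,0,0,0.01],[0,0,0,0.01]]
  ]
}}

```text
t: 21.5
position: [0.5288, 0.1069, 0.0099]
eef_rot: [0.855, 0.519, 0.001, 0.001]
wrist_force: [7.4, 1.8, -3.4]
grip_width: 0.142
```

```bash
python3 r.py
```

```text
t 21.5 reading 1.942 pad y 15.53 F [ 7.4  1.8 -3.4] M [ 0.431 -1.288  0.191] tau6 -0.316 pos [0.5288 0.1069 0.0099]
```

Emit:
{"api": "arm_command", "payload": {
  "moves": [
    [[0.001,0.001,0,0],[0,0,0,0.01],[0,0,0,0.01],[0,0,0,0.01]]
  ]
}}

```text
t: 22.0
position: [0.5289, 0.1069, 0.0099]
eef_rot: [0.878, 0.478, 0.0, 0.0]
wrist_force: [5.9, -0.8, 0.4]
grip_width: 0.145
```

```bash
python3 r.py
```

```text
t 22.0 reading 2.037 pad y 16.3 F [ 5.9 -0.8  0.4] M [-0.272 -1.001  0.185] tau6 -0.318 pos [0.5289 0.1069 0.0099]
```

Emit:
{"api": "arm_command", "payload": {
  "moves": [
    [[0,0,0,0.01],[0,0,0,0.01],[0,0,0,0.01]]
  ]
}}

```text
t: 22.38
position: [0.5289, 0.1069, 0.0099]
eef_rot: [0.9, 0.436, 0.0, 0.0]
wrist_force: [5.3, -1.3, -1.3]
grip_width: 0.146
```

```bash
python3 r.py
```

```text
t 22.38 reading 2.132 pad y 17.05 F [ 5.3 -1.3 -1.3] M [-0.25  -1.048  0.201] tau6 -0.316 pos [0.5289 0.1069 0.0099]
```

Emit:
{"api": "arm_command", "payload": {
  "moves": [
    [[0,0,0,0.01],[0,0,0,0.01]]
  ]
}}

```text
t: 22.62
position: [0.529, 0.1069, 0.0099]
eef_rot: [0.913, 0.407, 0.0, 0.0]
wrist_force: [6.3, -1.1, -0.4]
grip_width: 0.139
```

```bash
python3 r.py
```

```text
t 22.62 reading 2.194 pad y 17.56 F [ 6.3 -1.1 -0.4] M [-0.319 -1.142  0.187] tau6 -0.31 pos [0.529  0.1069 0.0099]
```

Emit:
{"api": "arm_command", "payload": {
  "moves": [
    [[0,0,0,0.01],[0,0,0,0.01]]
  ]
}}

```text
t: 22.88
position: [0.529, 0.1068, 0.0099]
eef_rot: [0.926, 0.378, 0.0, 0.0]
wrist_force: [6.9, -2.8, -1.6]
grip_width: 0.148
```

```bash
python3 r.py
```

```text
t 22.88 reading 2.257 pad y 18.06 F [ 6.9 -2.8 -1.6] M [-0.396 -1.208  0.163] tau6 -0.289 pos [0.529  0.1068 0.0099]
```

Emit:
{"api": "arm_command", "payload": {
  "moves": [
    [[0,0,0,0.01],[0,0,0,0.01]]
  ]
}}

```text
t: 23.12
position: [0.5291, 0.1068, 0.0099]
eef_rot: [0.937, 0.349, 0.001, 0.0]
wrist_force: [6.1, -2.0, -0.8]
grip_width: 0.142
```

```bash
python3 r.py
```

```text
t 23.12 reading 2.32 pad y 18.56 F [ 6.1 -2.  -0.8] M [-0.414 -1.262  0.229] tau6 -0.268 pos [0.5291 0.1068 0.0099]
```

Joint 6's torque is a much cleaner signal. At constant turning rate it held at -0.317, and since reading 2.19 it has risen 0.021 per step, so firm contact came near 2.18. The target is +0.12, i.e. about -0.197, expected near reading 2.49.

Emit:
{"api": "arm_command", "payload": {
  "moves": [
    [[0,0,0,0.01],[0,0,0,0.01]]
  ]
}}

```text
t: 23.38
position: [0.5291, 0.1068, 0.0099]
eef_rot: [0.948, 0.32, 0.001, 0.0]
wrist_force: [6.2, -2.7, -1.4]
grip_width: 0.145
```

```bash
python3 r.py
```

```text
t 23.38 reading 2.383 pad y 19.06 F [ 6.2 -2.7 -1.4] M [-0.47  -1.251  0.327] tau6 -0.246 pos [0.5291 0.1068 0.0099]
```

Emit:
{"api": "arm_command", "payload": {
  "moves": [
    [[0,0,0,0.01],[0,0,0,0.01]]
  ]
}}

```text
t: 23.62
position: [0.5291, 0.1067, 0.0099]
eef_rot: [0.957, 0.29, 0.001, 0.0]
wrist_force: [6.2, -3.4, -1.0]
grip_width: 0.145
```

```bash
python3 r.py
```

```text
t 23.62 reading 2.446 pad y 19.57 F [ 6.2 -3.4 -1. ] M [-0.514 -1.351  0.263] tau6 -0.225 pos [0.5291 0.1067 0.0099]
```

Emit:
{"api": "arm_command", "payload": {
  "moves": [
    [[0,0,0,0.01],[0,0,0,0.01]]
  ]
}}

```text
t: 23.88
position: [0.5291, 0.1067, 0.0099]
eef_rot: [0.966, 0.26, 0.001, 0.0]
wrist_force: [7.6, -3.6, -1.2]
grip_width: 0.147
```

```bash
python3 r.py
```

```text
t 23.88 reading 2.508 pad y 20.07 F [ 7.6 -3.6 -1.2] M [-0.601 -1.33   0.307] tau6 -0.203 pos [0.5291 0.1067 0.0099]
```

Emit:
{"api": "arm_command", "payload": {
  "moves": [
    [[0,0,0,0.004],[0,0,0,0],[0,0,0,0]]
  ]
}}

```text
t: 24.25
position: [0.5291, 0.1067, 0.0099]
eef_rot: [0.967, 0.254, 0.001, 0.0]
wrist_force: [6.6, -3.3, -1.4]
grip_width: 0.146
```

```bash
python3 r.py
```

```text
t 24.25 reading 2.52 pad y 20.16 F [ 6.6 -3.3 -1.4] M [-0.568 -1.383  0.261] tau6 0.287 pos [0.5291 0.1067 0.0099]
```

The torque corresponds to about 15 N. I'll release, rise straight out and check.

Emit:
{"api": "arm_command", "payload": {
  "moves": [
    [[0,0,0,0],[0,0,0,0],[0,0,0,0],[0,0,0,0],[0,0,0,0],[0,0,0,0]]
  ],
  "grip": 0.574
}}

```text
t: 25.0
position: [0.5285, 0.1071, 0.0097]
eef_rot: [0.967, 0.254, -0.0, -0.0]
wrist_force: [0.4, -0.1, -1.1]
grip_width: 0.426
```

```bash
python3 r.py
```

```text
t 25.0 reading 2.519 pad y 20.15 F [ 0.4 -0.1 -1.1] M [ 0.009 -0.007 -0.001] tau6 0.001 pos [0.5285 0.1071 0.0097]
```

Emit:
{"api": "arm_command", "payload": {
  "moves": [
    [[0,0,-0.02,0],[0,0,-0.03,0],[0,0,-0.04,0],[0,0,-0.05,0],[0,0,-0.08,0],[0,0,-0.08,0],[0,0,-0.08,0],[0,0,-0.04,0],[0,0,0,0],[0,0,0,0]]
  ]
}}

```text
t: 26.25
position: [0.5281, 0.107, 0.2191]
eef_rot: [0.967, 0.254, -0.0, -0.0]
wrist_force: [0.3, 0.3, -0.8]
grip_width: 0.424
```

```bash
python3 r.py; python3 - <<'E'
from h import *
b=snap('scene','s9.png')[140:280,260:440];cv2.imwrite('pics/c10.png',cv2.resize(b,None,fx=4,fy=4,interpolation=cv2.INTER_NEAREST))
y=np.array([np.sin(.108),np.cos(.108)]);c=np.array([.5291,.107])
for d in(.1284+.026-.026,):
    print(np.round(proj('scene',[*(c+y*d),.111]),1))
E
```

```text
t 26.25 reading 2.519 pad y 20.15 F [ 0.3  0.3 -0.8] M [ 0.01   0.023 -0.047] tau6 0.0 pos [0.5281 0.107  0.2191]
[376.4 213.4]
```

View pics/c10.png

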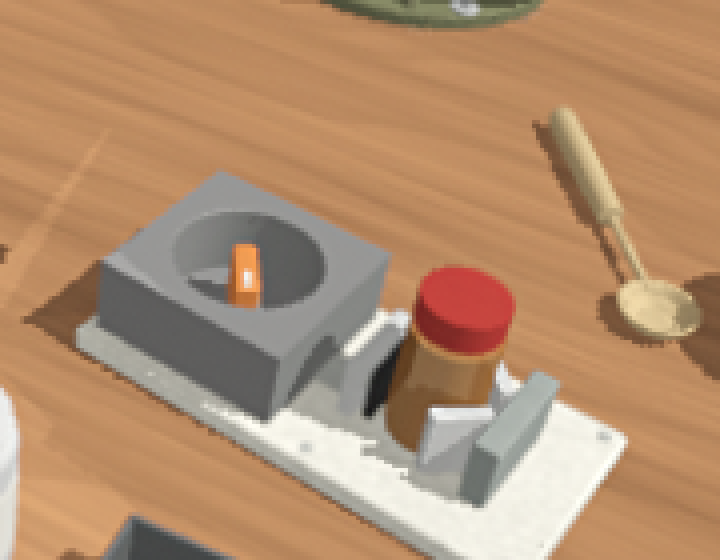

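The jar is seated upright in the V with the pad against it. Its lid centre is at full-frame (376,214) against a predicted (376.4,213.4), and the gripper is clear. Handing in.

```bash
python3 -c "
from workcell import manip
print(manip.sign_off())"
```

```text
the job is handed in; nothing more can be done
None
```

The red-lidded jar is clamped in the V at an estimated 15 N, and I handed the job in at about 26 s of the 72 s allowed. I set the jar down between the jaws by feel, released it, then turned the knob clockwise from about 0.10 to 2.52 rad and let go.

**Clamp force:** the 15 N comes from joint 6's torque, which had risen 0.114 N m (about 14 N) just before the last small turn. It also fits the 0.34 rad turned past first firm contact. There was no direct reading of the jaw force. The wrist moment, 0.26 to 0.33 N m, agreed but was noisy.

**Last checks:** the final picture shows the jar upright in the V. Its lid is within about 1 px of the predicted spot, and the gripper is clear with about 0 N on the wrist. I took no last picture of the green and yellow jars, but the arm met no contact near them.

**Disagreement:** the camera put the fingertips about 32 mm higher than the reported tool height. My first gentle test grip closed on the lid and confirmed it. I corrected for that offset from then on, for the regrip on the body, the set-down and the knob.

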